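# Unlock and open the bench centrifuge

### The job

Open the round-lidded centrifuge on the bench: slide the safety catch on its front deck fully aside, then press the release button it uncovered all the way down so that the round lid lifts ajar. Leave the catch open, and do not touch the square-lidded block warmer, which has the same kind of catch.

Things in the scene. Friction and masses are not known exactly. Their poses are not given: they have to be found in the camera images.
- catch: Centrifuge's safety catch: black cap 44 (x) x 40 (y) mm over the button, with an upright fin 26 (x) x 14 (y) x 25 mm high in its middle. Origin: centre of the fin's top, 123 mm above the bench; cap top 25 mm, deck 43 mm below it. Slides along its +y only, 60 mm to its stop, against 1.5 N; stays where left. Starts within 5 mm of shut. Pinch or push the fin; 25 mm beside its y faces are clear.
- release: Centrifuge's release button under the catch: grey disc 28 mm wide. Origin: centre of its top, at first 12 mm above the deck (92 mm above the bench). Goes straight down 8 mm to its stop at about 4 N and stays down. x points to the lid (near edge 45 mm off), y the way the catch opens, z up. The catch's origin is at its y = 0 to 5 mm when shut, 60 mm when fully open, same x.
- lid (a joint): Centrifuge's round lid, 136 mm wide, 18 mm thick, hinged at the back; angle in rad: 0 shut, 0.16 ajar (front edge 22 mm up). Linked to the release button: rises 0.02 rad for each mm the button goes down.
- warmer: Block warmer, not to be touched: white case of the centrifuge's size, 230 (x) x 180 (y) mm, deck 80 mm high, with a flat square lid, a dish lying on it, and the same kind of catch (fin top 123 mm above the bench) and button at its front (-x). Origin: centre of its underside.

How it is judged:
By the outcome, as a careful person would: the job done as asked, in the order asked, and still so for the second after the job is handed in, with the robot touching nothing.
It also fails if it takes over 32 s, if anything falls off the work surface, if the arm or the gripper's body presses on something with over 40 N, if the wrist force passes 120 N, or if a joint passes its speed limit or range.

### The arm

A 6-joint arm with a two-finger parallel gripper is mounted at the origin on the work surface. World frame = base frame: x ahead of the robot, y to its left, z up, the work surface at z = 0. Lengths are in m, angles in rad, forces in N, time in s.
With the tool pointing down it reaches from about 0.3 to 0.775 m from the base axis. Payload 14.6 kg.
Tool frame: the origin (TCP) lies midway between the tips of the shut fingers; the grasp point (between the pads) lies 19 mm behind it (ctrl.grip_depth is the z of the grasp point in the tool frame, in m); z points along the fingers, y is the line along which they close (so a half turn about z gives the same grasp; the last joint's range is limited). The gripper opens to 94 mm and grips with 3 to 60 N. Pads are 16 mm wide; open, the fingers measure 119 mm over their backs; the gripper's body (75 mm by 177 mm) begins 78 mm behind the grasp point.
Start: joints at [1.241, 0.3, 1.521, -0, 1.321, -0.067], TCP at [0.143, 0.531, 0.205] pointing down, gripper open.
Joint ranges: [-3.03, 3.03], [-0.79, 2.21], [0.23, 2.52], [-1.04, 4.18], [0, 3.07], [-2.55, 2.55]. Speed limits (rad/s): [2.22, 2.22, 2.57, 3.14, 3.14, 3.14].

### API

Orientations are given as [roll, pitch, yaw] about the fixed x, y, z axes, in that order (R = Rz(yaw) Ry(pitch) Rx(roll)).
In Python, from station import ctrl gives the robot as it stands. The module is installed in compiled form; this text tells all that it offers.
- The arm moves only by the tool carry_out, never from a script. Its argument "commands" is a list of rows, each a list of 3 entries, a list of its own where there are three numbers: the closure, from 0 (fully open) to 1 (shut), then the shift along the tool's x, y, z in mm, then the turn, a rotation vector about the tool's x, y, z in rad. In form: [[gripper, [tx, ty, tz], [wx, wy, wz]], ...]. A call has 1 to 10 rows; each row shifts and turns the commanded pose from where the row before left it, along the tool's axes as they then stand; what a row does not reach is not made up. A row lasts 1/8 s, in which the tool goes at most 62.5 mm and 10.7 degrees, less where a joint would pass 70% of its speed; a pose out of reach is approached as far as the arm can. A call with a gripper value outside its range is refused whole. The fingers move at their own pace and stop on an object; "squeeze" is the grip in N (left out, the last holds). Time passes only in rows, so rows that do not move let the fingers close. It gives the time, the measured TCP pose, the force, the opening and the grip force at its end, in the units of the state.
- ctrl.get_obs(): the state, without advancing time (a new reading comes with each control period).
- ctrl.camera(name): name is "side" or "top"; returns a dict with "img" (384x512x3 uint8, blue, green, red), "camera_matrix" (3x3 intrinsics, pixels), "rvec" (rotation vector, rad) and "tvec" (3), from world to camera coordinates, as OpenCV has them. Camera axes: x right, y down, z forward; pixel columns grow to the right and rows downward; lengths in m; the calibration is good to about 2 mm. A picture is of the moment at which its call begins. There is no depth.
- ctrl.hand_in(): hands the job in; it is judged then, once.
Trained networks look in the newest picture that a camera, given by its name, has taken for a name from the list of things; names that differ only in an ending like _2 or _b are one class to them, and where a whole thing is asked for, a point or a joint stands for the part that bears it (a point fixed in the world has none). Each returns a list of dicts, best first, with "score" (0 to 1); they miss things now and then, are a little off and sometimes report something else, mostly with a low value. They report only what shows in the picture. A call takes as long as a camera call.
- ctrl.outline_of(thing, camera): "region" (384x512 bool, what is visible of it).
- ctrl.place_of(thing, camera): "at" ([x, y, z] in m, in world coordinates, good to about 4 mm: a listed point, or the origin of a listed thing).
The state is a dict: "time_s": time; "qpos": joint angles; "joint_vel": joint speeds; "tau": joint torques, N m; "ee_pos": TCP position; "eef_rot": TCP orientation; "force": force on the tool from outside, world axes, zero at the start; "moment": the same for the moment, N m; "grip_width": finger opening in m; "grip_force": force on a finger pad.
Only numpy, scipy, OpenCV 4.12 (cv2) and the standard library are available. Lean on these libraries where they do the work, as an engineer would, in place of code of your own. Each camera call takes 0.05 s, during which the arm holds its last target. There are 200 camera calls.

## Working session

There is one attempt and no reset: what is moved stays moved. The work goes in short steps, Python scripts to look and compute and a tool call to move; the robot and the scene stay as the last step left them, time stands still between calls to the robot, and variables do not carry over. Pictures are saved under pics/ and viewed, at most 10 in all, crops included, and the job is handed in when it is done.

Besides the shell and the picture viewer there is one more tool, called after "Call:" by a JSON object that holds its "op" and its "data". carry_out: Moves the arm, as the interface text tells. Its arguments: {"type":"object","properties":{"commands":{"type":"array","items":{"type":"array"}},"squeeze":{"type":"number"}},"required":["commands"]}

```bash
mkdir -p pics; python3 - <<'E'
from station import ctrl
import cv2,numpy as np
o=ctrl.get_obs();print(o['ee_pos'],o['eef_rot'],o['force'],o['grip_width'])
for c in('top','side'):
    d=ctrl.camera(c);cv2.imwrite(f'pics/{c}1.png',d['img'])
    for t in('catch','release','lid','warmer'):
        print(c,t,[(np.round(r['at'],4).tolist(),round(r['score'],2)) for r in ctrl.place_of(t,c)])
E
```

```text
[0.14279167 0.53084986 0.20486163] [-3.14036967e+00 -5.81885481e-05  2.87882142e+00] [ 1.12076267  0.09260156 -0.7552902 ] 0.09388662758471311
top catch [([0.5707, 0.1815, 0.1227], 0.78)]
top release []Traceback (most recent call last):
  File "<stdin>", line 7, in <module>
ValueError: it knows: catch, release, warmer
```

```bash
python3 - <<'E'
import cv2,numpy as np
a=[cv2.imread(f'pics/{c}1.png') for c in('top','side')]
cv2.imwrite('pics/both.png',cv2.resize(np.hstack(a),(800,300)))
E
```

```text
[ WARN:0@0.008] global loadsave.cpp:275 findDecoder imread_('pics/side1.png'): can't open/read file: check file path/integrity
Traceback (most recent call last):
ValueError: all the input arrays must have same number of dimensions, but the array at index 0 has 3 dimension(s) and the array at index 1 has 1 dimension(s)
```

View pics/top1.png

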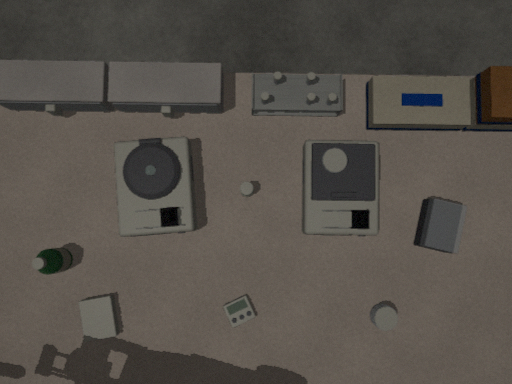

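The top view shows the round-lidded centrifuge on the left, around (150,187), with its catch at (170,217) and a slot running left of it. The square-lidded warmer is on the right, with its catch at (360,219).

```bash
cat > h.py <<'E'
import cv2,numpy as np
from station import ctrl
def pix(d,P): return cv2.projectPoints(np.float64(P).reshape(-1,3),d['rvec'],d['tvec'],d['camera_matrix'],None)[0].reshape(-1,2)
def back(d,uv,z):
    R=cv2.Rodrigues(d['rvec'])[0];t=np.ravel(d['tvec']);K=d['camera_matrix']
    r=R.T@np.linalg.inv(K)@np.array([uv[0],uv[1],1.]);c=-R.T@t
    return c+r*(z-c[2])/r[2]
E
python3 - <<'E'
from h import *
for c in('top','side'):
    d=ctrl.camera(c);cv2.imwrite(f'pics/{c}2.png',d['img'])
    for t in('catch','release','warmer'):
        for r in ctrl.place_of(t,c): print(c,t,np.round(r['at'],4).tolist(),round(r['score'],2),pix(d,r['at']).round(1).tolist())
    for r in ctrl.outline_of('catch',c):
        ys,xs=np.where(r['region']);print('reg',c,r['score'],len(xs),xs.min(),xs.max(),ys.min(),ys.max())
    if c=='top':
        g=d['img'];cv2.imwrite('pics/top2c.png',cv2.resize(g[120:250,100:210],None,fx=4.6,fy=4.6,interpolation=cv2.INTER_CUBIC))
E
```

```text
top catch [0.5688, 0.183, 0.1214] 0.53 [[166.0, 215.7]]
top warmer [0.6435, -0.2269, -0.0055] 0.73 [[335.1, 189.7]]
reg top 0.82 326 161 178 207 226
side catch [0.568, 0.1846, 0.1216] 0.97 [[200.2, 291.2]]
side warmer [0.6423, -0.2345, 0.0026] 0.91 [[317.7, 181.0]]
reg side 0.83 825 184 222 283 319
```

View pics/top2c.png

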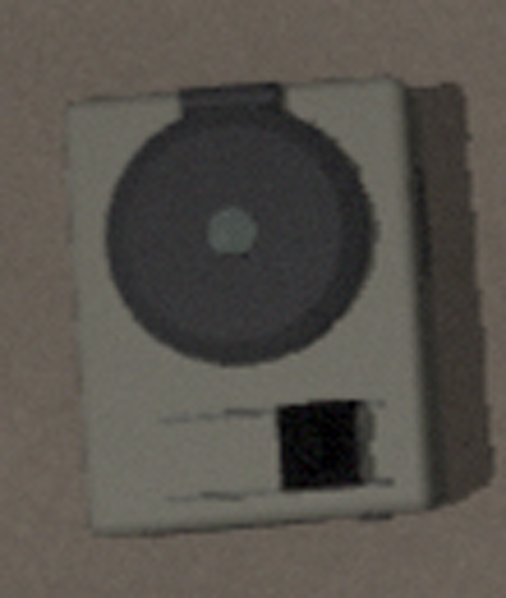

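View pics/side2.png

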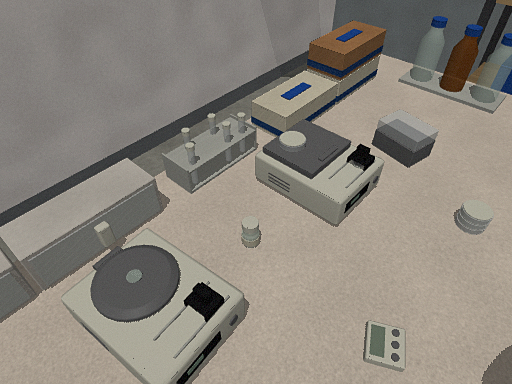

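```bash
python3 - <<'E'
from h import *
d=ctrl.camera('top')
f=lambda u,v,z:back(d,(100+u/4.6,120+v/4.6),z)
C=[f(*p,.08) for p in((70,103),(400,78),(432,508),(95,533))]
print(np.round(C,3))
yx=[np.arctan2(*(a-b)[1::-1]) for a,b in((C[0],C[3]),(C[1],C[2]))]
yy=[np.arctan2(*(a-b)[1::-1])-np.pi/2 for a,b in((C[0],C[1]),(C[3],C[2]))]
print('yaw',yx,yy,np.mean(C,0))
# cap corners at z .098
K=[f(*p,.098) for p in((278,407),(356,401),(361,486),(282,490))];print(np.round(K,3),np.mean(K,0))
print([np.linalg.norm(K[i]-K[i-1]) for i in range(4)])
print('lid c',f(232,230,.1))
print('bottle base/top',back(d,(65,259),0),back(d,(38,264),.2),'box',back(d,(98,317),.05))
th=.07;o=ctrl.get_obs();p=o['ee_pos'];yaw=np.pi+th
for tgt in((.35,.2),(.569,.183)):
    t=np.array(tgt)
    D=t-p[:2];ex=np.array([np.cos(yaw),np.sin(yaw)]);ey=np.array([np.sin(yaw),-np.cos(yaw)])
    print('tool dx,dy',D@ex,D@ey);p=t
E
```

```text
[[0.744 0.317 0.08 ]
 [0.76  0.146 0.08 ]
 [0.536 0.124 0.08 ]
 [0.521 0.296 0.08 ]]
yaw [np.float64(0.09156480416023396), np.float64(0.09612374539828777)] [np.float64(0.09060183786420972), np.float64(0.08466853567485488)] [0.64005826 0.22071949 0.08      ]
[[0.586 0.201 0.098]
 [0.59  0.161 0.098]
 [0.546 0.158 0.098]
 [0.544 0.198 0.098]] [0.56651397 0.17941263 0.098     ]
[np.float64(0.04219661854658898), np.float64(0.03965443906161973), np.float64(0.04327658309928568), np.float64(0.0399942105987182)]
lid c [0.67612963 0.22632924 0.1       ]
bottle base/top [0.45956175 0.45694738 0.        ] [0.4631252 0.4327301 0.2      ] box [0.32615528 0.35254131 0.05      ]
tool dx,dy -0.18346388740694625 -0.34478455092587285
tool dx,dy -0.21727464065073016 -0.03227585057122538
```

Call:
{"op": "carry_out", "data": {"commands": [[0.6,[0,0,-50],[0,0,-0.1765]],[0.6,[0,0,-50],[0,0,-0.1765]],[0.6,[-22,-43.5,0],[0,0,0]],[0.6,[-22,-43.5,0],[0,0,0]],[0.6,[-22,-43.5,0],[0,0,0]],[0.6,[-22,-43.5,0],[0,0,0]],[0.6,[-22,-43.5,0],[0,0,0]],[0.6,[-22,-43.5,0],[0,0,0]],[0.6,[-22,-43.5,0],[0,0,0]],[0.6,[-22,-43.5,0],[0,0,0]]], "squeeze": 10}}

```text
time_s: 1.95
ee_pos: [0.3501, 0.1989, 0.3057]
eef_rot: [3.141, 0.001, -3.051]
force: [0.0, 0.8, 0.3]
grip_width: 0.0376
grip_force: 0.0
```

Call:
{"op": "carry_out", "data": {"commands": [[0.6,[-43,-7.5,20],[0,0,0]],[0.6,[-43,-7.5,20],[0,0,0]],[0.6,[-43,-7.5,20],[0,0,0]],[0.6,[-43,-7.5,20],[0,0,0]],[0.6,[-43,-7.5,20],[0,0,0]],[0.6,[0,0,0],[0,0,0]]]}}

```text
time_s: 2.7
ee_pos: [0.5679, 0.1816, 0.2023]
eef_rot: [-3.141, -0.004, -3.053]
force: [-0.9, 0.4, -0.8]
grip_width: 0.0374
grip_force: 0.0
```

```bash
cat >> h.py <<'E'
def tool(tgt):
    o=ctrl.get_obs();R=cv2.Rodrigues(np.zeros(3))[0]
    from scipy.spatial.transform import Rotation as Ro
    return (Ro.from_euler('xyz',o['eef_rot']).inv().apply(np.array(tgt)-o['ee_pos'])*1e3).round(1)
def st():
    o=ctrl.get_obs();print(o['time_s'],o['ee_pos'].round(4),o['eef_rot'].round(3),np.round(o['force'],1),o['grip_width'],o['grip_force'])
E
python3 - <<'E'
from h import *
st();d=ctrl.camera('side');cv2.imwrite('pics/s3.png',d['img'])
for r in ctrl.place_of('catch','side'): print(r['at'],r['score'])
print(tool((.568,.182,.104)))
E
```

```text
2.7 [0.5679 0.1816 0.2023] [-3.141 -0.004 -3.053] [-0.9  0.4 -0.8] 0.03739954430559849 0.0
[0.5674, 0.1838, 0.1191] 0.78
[ -1.2  -0.5 101.2]
```

View pics/s3.png

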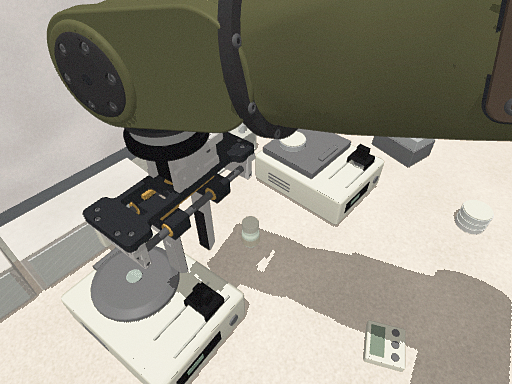

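The fingers straddle the catch, seen at (205,300), from above and are aligned with it. The warmer at (320,180) is well clear. Next I descend and pinch.

Call:
{"op": "carry_out", "data": {"commands": [[0.6,[0,0,40],[0,0,0]],[0.6,[0,0,30],[0,0,0]],[0.6,[0,0,15],[0,0,0]],[0.6,[0,0,7],[0,0,0]],[0.6,[0,0,3],[0,0,0]],[0.6,[0,0,0],[0,0,0]]]}}

```text
time_s: 3.55
ee_pos: [0.5673, 0.1825, 0.1112]
eef_rot: [3.141, 0.001, -3.051]
force: [1.2, -0.5, 0.3]
grip_width: 0.0382
grip_force: 0.0
```

Call:
{"op": "carry_out", "data": {"commands": [[0.6,[0,0,4],[0,0,0]],[0.75,[0,0,0],[0,0,0]],[0.95,[0,0,0],[0,0,0]],[0.95,[0,0,0],[0,0,0]],[0.95,[0,0,0],[0,0,0]]], "squeeze": 10}}

```text
time_s: 4.18
ee_pos: [0.5671, 0.1824, 0.1065]
eef_rot: [-3.142, 0.0, -3.051]
force: [-0.6, 0.3, 1.2]
grip_width: 0.0138
grip_force: 10.0
```

Call:
{"op": "carry_out", "data": {"commands": [[0.95,[0,12,0],[0,0,0]],[0.95,[0,14,0],[0,0,0]],[0.95,[0,14,0],[0,0,0]],[0.95,[0,10,0],[0,0,0]],[0.95,[0,3,0],[0,0,0]],[0.95,[0,0,0],[0,0,0]]]}}

```text
time_s: 4.92
ee_pos: [0.5621, 0.2356, 0.1065]
eef_rot: [3.141, -0.0, -3.051]
force: [-2.2, 1.0, 4.0]
grip_width: 0.0137
grip_force: 10.0
```

Call:
{"op": "carry_out", "data": {"commands": [[0.95,[0,2,0],[0,0,0]],[0.95,[0,1,0],[0,0,0]],[0.95,[0,0,0],[0,0,0]]]}}

```text
time_s: 5.3
ee_pos: [0.5621, 0.2369, 0.1065]
eef_rot: [-3.14, -0.001, -3.052]
force: [-3.3, -7.6, 5.6]
grip_width: 0.0137
grip_force: 10.0
```

Call:
{"op": "carry_out", "data": {"commands": [[0.95,[0,1,0],[0,0,0]],[0.95,[0,0.5,0],[0,0,0]],[0.95,[0,0,0],[0,0,0]]]}}

```text
time_s: 5.68
ee_pos: [0.5621, 0.2371, 0.1065]
eef_rot: [-3.138, -0.001, -3.053]
force: [-2.8, -16.6, 6.1]
grip_width: 0.0142
grip_force: 10.0
```

The catch has reached its stop. Release it, lift, and look.

Call:
{"op": "carry_out", "data": {"commands": [[0.7,[0,0,0],[0,0,0]],[0.65,[0,-1.5,0],[0,0,0]],[0.65,[0,0,0],[0,0,0]],[0.65,[0,0,-20],[0,0,0]],[0.65,[0,0,-40],[0,0,0]],[1.0,[0,-20,-10],[0,0,0]],[1.0,[0,-40,0],[0,0,0]],[1.0,[0,0,0],[0,0,0]]]}}

```text
time_s: 6.68
ee_pos: [0.5675, 0.1758, 0.1758]
eef_rot: [-3.141, -0.001, -3.054]
force: [0.4, 0.2, -0.3]
grip_width: 0.0062
grip_force: 0.0
```

```bash
python3 - <<'E'
from h import *
st();d=ctrl.camera('side')
cv2.imwrite('pics/s4.png',cv2.resize(d['img'][200:384,40:280],None,fx=3,fy=3))
for n in('catch','release'):
  for r in ctrl.place_of(n,'side'): print(n,r['at'],r['score'])
print(tool((.5675,.1773,.1)))
E
```

```text
6.675 [0.5675 0.1758 0.1758] [-3.141e+00 -1.000e-03 -3.054e+00] [ 0.4  0.2 -0.3] 0.006212461820025056 0.0
catch [0.5636, 0.2361, 0.1233] 0.89
release [0.5675, 0.1801, 0.092] 0.81
[-0.2 -1.2 75.9]
```

View pics/s4.png

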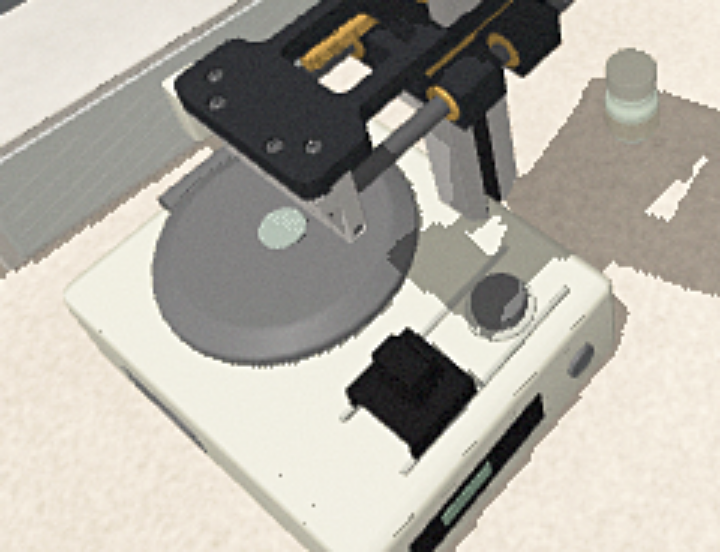

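The image shows the catch fully aside at crop (410,390), with the button uncovered at (500,305). The fin measures 60 mm from the button, as it should.

Call:
{"op": "carry_out", "data": {"commands": [[1.0,[0,-0.5,40],[0,0,0]],[1.0,[0,0,25],[0,0,0]],[1.0,[0,0,12],[0,0,0]],[1.0,[0,0,3],[0,0,0]],[1.0,[0,0,0],[0,0,0]]]}}

```text
time_s: 7.45
ee_pos: [0.5677, 0.1782, 0.0972]
eef_rot: [3.141, 0.001, -3.051]
force: [-0.6, -1.6, 1.0]
grip_width: 0.0002
grip_force: 0.0
```

Call:
{"op": "carry_out", "data": {"commands": [[1.0,[0,0,3],[0,0,0]],[1.0,[0,0,3],[0,0,0]],[1.0,[0,0,3],[0,0,0]],[1.0,[0,0,0],[0,0,0]]]}}

```text
time_s: 7.95
ee_pos: [0.5675, 0.1779, 0.0873]
eef_rot: [3.142, 0.0, -3.051]
force: [1.1, 0.9, 1.3]
grip_width: 0.0003
grip_force: 0.5
```

Call:
{"op": "carry_out", "data": {"commands": [[1.0,[0,0,1.5],[0,0,0]],[1.0,[0,0,1.5],[0,0,0]],[1.0,[0,0,0],[0,0,0]]]}}

```text
time_s: 8.32
ee_pos: [0.5674, 0.1779, 0.0843]
eef_rot: [-3.142, -0.0, -3.051]
force: [0.4, 0.3, 1.9]
grip_width: 0.0006
grip_force: 0.7
```

Call:
{"op": "carry_out", "data": {"commands": [[1.0,[0,0,1],[0,0,0]],[1.0,[0,0,0.5],[0,0,0]],[1.0,[0,0,0],[0,0,0]]]}}

```text
time_s: 8.7
ee_pos: [0.5676, 0.1779, 0.0841]
eef_rot: [3.142, 0.001, -3.051]
force: [-4.5, -0.3, 14.0]
grip_width: 0.0003
grip_force: 6.6
```

The button is at its stop. Retreat straight up and check.

Call:
{"op": "carry_out", "data": {"commands": [[1.0,[0,0,-10],[0,0,0]],[1.0,[0,0,-40],[0,0,0]],[1.0,[0,0,-50],[0,0,0]],[1.0,[40,0,-40],[0,0,0]],[1.0,[50,0,0],[0,0,0]],[1.0,[50,0,0],[0,0,0]],[1.0,[0,0,0],[0,0,0]]]}}

```text
time_s: 9.57
ee_pos: [0.4259, 0.1652, 0.2235]
eef_rot: [3.141, 0.0, -3.051]
force: [0.2, -0.1, -0.6]
grip_width: 0.0002
grip_force: 0.0
```

```bash
python3 - <<'E'
from h import *
st();d=ctrl.camera('side')
cv2.imwrite('pics/s5.png',cv2.resize(d['img'][200:384,40:280],None,fx=3,fy=3))
for n in('catch','release'):
  for r in ctrl.place_of(n,'side'): print(n,r['at'],r['score'])
E
```

```text
9.575 [0.4259 0.1652 0.2235] [ 3.141  0.    -3.051] [ 0.2 -0.1 -0.6] 0.00017994585906499393 0.0
catch [0.5621, 0.2378, 0.121] 0.59
release [0.5696, 0.1777, 0.0855] 0.72
```

View pics/s5.png

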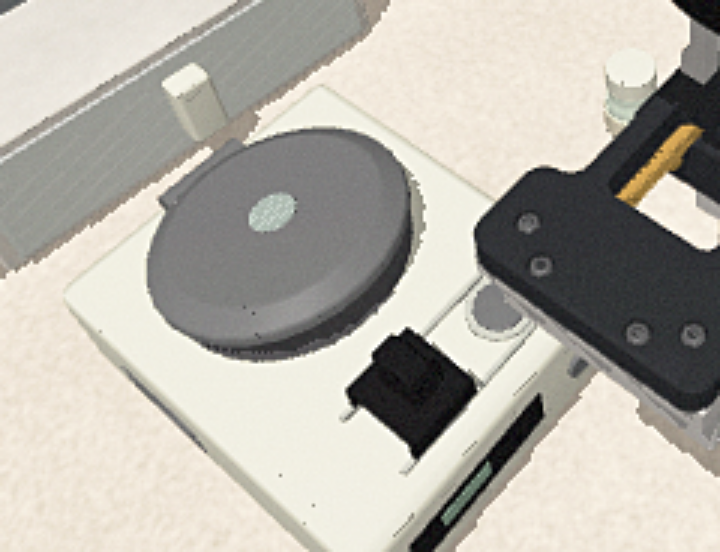

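The lid stands ajar, with a gap under its front edge at crop (370,310). The button at (495,310) is down and the catch at (410,390) is still open.

```bash
python3 -c "
from station import ctrl
print(ctrl.hand_in())"
```

```text
the job is handed in; nothing more can be done
None
```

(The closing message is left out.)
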